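# Switch on the cordless music set in order

### The job

Switch on the battery-powered music set on the coffee table in the right order, so that the speaker does not thump: gently press the disc player's power key with the fingertips, then the mixer's, and the speaker's last, each fully down so that it stays in. Press the keys where the devices stand, without picking up, shoving or tipping a device, leave everything else on the table in its place, and finish with the hand clear.

Things in the scene. Friction and masses are not known exactly. Their poses are not given: they have to be found in the camera images.
- player: Disc player: flat square white box 140 x 140 x 36 mm with a large black disc on its top and one power key in a corner; loose, about 0.75 kg. Origin: centre of its underside, z up.
- player_key_top (a point): Centre of the top face of the disc player's power key, a plain round grey key 30 mm in diameter standing 18 mm proud of the box's top when off and 8 mm when fully pressed; its 8 mm rubber cap yields a further 0.5 mm per newton and springs back when let go (the point sinks with both); 54 mm above the table when off, offset (-48, -48) mm in x and y from the player's origin in the player's frame.
- player_key (a joint): Joint of the power key of the disc player: 0 = up (off), 0.010 m = fully pressed in (on). It slides straight down against a steady friction of about 2.5 N, has no return spring, stays where it is left, and meets its stop at 0.010, felt softly through the rubber cap; it counts as on past 0.006.
- mixer: Mixer: oblong grey box 100 (x) x 176 (y) x 50 mm with wooden end cheeks, four rows of small black faders and knobs up to 56 mm high, and one power key near one end; loose, about 0.9 kg. Origin: centre of its underside, z up, long side along y.
- mixer_key_top (a point): Centre of the top face of the mixer's power key, a plain round grey key 30 mm in diameter standing 18 mm proud of the 46 mm high panel when off and 8 mm when fully pressed; its 8 mm rubber cap yields a further 0.5 mm per newton and springs back when let go (the point sinks with both); 64 mm above the table when off, offset (0, 56) mm from the mixer's origin in the mixer's frame.
- mixer_key (a joint): Joint of the power key of the mixer: 0 = up (off), 0.010 m = fully pressed in (on). It slides straight down against a steady friction of about 2.5 N, has no return spring, stays where it is left, and meets its stop at 0.010, felt softly through the rubber cap; it counts as on past 0.006.
- speaker: Portable speaker: upright cloth-covered cylinder with black rims, 106 mm in diameter and 140 mm high, its power key in the middle of the top; loose, about 0.95 kg. Origin: centre of its underside, z up.
- speaker_key_top (a point): Centre of the top face of the speaker's power key, a plain round grey key 30 mm in diameter standing 18 mm proud of the top when off and 8 mm when fully pressed; its 8 mm rubber cap yields a further 0.5 mm per newton and springs back when let go (the point sinks with both); 158 mm above the table when off, on the speaker's axis.
- speaker_key (a joint): Joint of the power key of the speaker: 0 = up (off), 0.010 m = fully pressed in (on). It slides straight down against a steady friction of about 2.5 N, has no return spring, stays where it is left, and meets its stop at 0.010, felt softly through the rubber cap; it counts as on past 0.006.
- cup: Bystander: open yellow cup 72 mm across, 85 mm high; origin at the centre of its underside (as for all bystanders). Leave alone.
- walkie: Bystander: black walkie-talkie standing upright, 34 x 56 x 120 mm with a 60 mm aerial (180 mm in all). Leave alone.
- remote: Bystander: black remote control lying flat, 42 x 140 x 20 mm, long side along its y. Leave alone.
- book: Bystander: blue book lying flat, 109 x 154 x 24 mm. Leave alone.
- pot: Bystander: white pot 72 mm across with three pens, 155 mm high in all. Leave alone.
- tin: Bystander: closed metal tin 73 x 103 x 46 mm. Leave alone.
- marker: Bystander: thick marker lying flat, 130 x 20 x 20 mm, along its x. Leave alone.
Mind the look-alikes: they are no part of the job. Leave any pink look-alike of the mixer alone.

How it is judged:
By the outcome, as a careful person would: the job done as asked, in the order asked, and still so for the second after the job is handed in, with the robot touching nothing.
It also fails if it takes over 54 s, if anything falls off the work surface, if the arm or the gripper's body presses on something with over 40 N, if the wrist force passes 120 N, or if a joint passes its speed limit or range.

### The arm

A 6-joint arm with a two-finger parallel gripper is mounted at the origin on the work surface. World frame = base frame: x ahead of the robot, y to its left, z up, the work surface at z = 0. Lengths are in mm, angles in rad, forces in N, time in s.
With the tool pointing down it reaches from about 400 to 925 mm from the base axis. Payload 12.5 kg.
Tool frame: the origin (TCP) lies on the mounting face of the last link; the fingertips stand 190 mm ahead of it and the grasp point (between the pads) lies 171 mm ahead of it; z points along the fingers, y is the line along which they close (so a half turn about z gives the same grasp; the last joint's range is limited). The gripper opens to 95 mm and grips with 3 to 60 N. Pads are 20 mm wide; open, the fingers measure 119 mm over their backs; the gripper's body (75 mm by 180 mm) begins 59 mm behind the grasp point.
Start: joints at [1.135, 0.491, 1.559, -0, 1.092, -0.106], TCP at [202.385, 591.325, 404.761] pointing down, gripper open.
Joint ranges: [-3.1, 3.1], [-0.84, 2.19], [0.05, 2.79], [-1.13, 4.28], [0.06, 2.93], [-2.69, 2.69]. Speed limits (rad/s): [2.22, 2.22, 2.79, 3.14, 3.14, 3.14].

### API

Orientations are given as [roll, pitch, yaw] about the fixed x, y, z axes, in that order (R = Rz(yaw) Ry(pitch) Rx(roll)).
In Python, from cell import env gives the robot as it stands.
- The arm moves only by the tool carry_out, never from a script. Its argument "series" is a list of rows, each a list of 5 numbers: the shift along the tool's x, y, z in m, then the turn about the tool's z in degrees, then the opening, from 0 (shut) to 1 (fully open). A call has 1 to 20 rows; each row is the pose to reach, as a shift and turn from the pose commanded when the call began, along the tool's axes at that moment; what a row does not reach only later rows make up. A row lasts 1/8 s, in which the tool goes at most 62.5 mm and 10.7 degrees, less where a joint would pass 70% of its speed; a pose out of reach is approached as far as the arm can. A call with a gripper value outside its range is refused whole. The fingers move at their own pace and stop on an object; the grip force is fixed at half the most. Time passes only in rows, so rows that repeat a pose let the fingers close. It gives the time, the measured TCP pose, the force, the opening and the grip force at its end, in the units of the state.
- env.state(): the state, without advancing time (a new reading comes with each control period).
- env.read_camera(name): name is "scene" or "top" or "wrist"; returns (picture, depth): 420x560x3 uint8, red, green, blue; 420x560 float32, mm along the optical axis (not along the pixel's ray), 0 where there is no reading.
- env.get_calibration(name): a dict with "intrinsics" (3x3 intrinsics, pixels), "D" ([k1, k2, p1, p2, k3] as OpenCV has them; the pictures are not rectified), "cam_to_world" (4x4, takes a point from camera to world coordinates); the wrist camera has in their place "T_tool_cam" (4x4, takes a point from camera to tool coordinates, whose origin is the TCP and whose axes are the flange's). Camera axes: x right, y up, looking along -z (the intrinsics and any distortion apply to the point x, -y, -z); pixel columns grow to the right and rows downward; lengths in mm; the calibration is good to about 2 mm. A picture is of the moment at which its call begins: read the wrist's pose just before it. get_calibration takes no time and is no camera call.
- env.job_done(): hands the job in; it is judged then, once.
The state is a dict: "t": time; "joints": joint angles; "qvel": joint speeds; "tau": joint torques, N m; "eef_pos": TCP position; "tcp_rot": TCP orientation; "ft_force": force on the tool from outside, world axes, zero at the start; "moment": the same for the moment, N m; "opening": opening from 0.0 (shut) to 1.0 (fully open); "grip_force": force on a finger pad.
Only numpy, scipy, OpenCV 4.12 (cv2) and the standard library are available. Lean on these libraries where they do the work, as an engineer would, in place of code of your own. Each camera call takes 0.05 s, during which the arm holds its last target. There are 200 camera calls.

## Working session

There is one attempt and no reset: what is moved stays moved. The work goes in short steps, Python scripts to look and compute and a tool call to move; the robot and the scene stay as the last step left them, time stands still between calls to the robot, and variables do not carry over. Pictures are saved under pics/ and viewed, at most 10 in all, crops included, and the job is handed in when it is done.

Besides the shell and the picture viewer there is one more tool, called after "Emit:" as name([rows], argument=value, ...), one row to a line, values as JSON. carry_out: Moves the arm, as the interface text tells. Its arguments: {"type":"object","properties":{"series":{"type":"array","items":{"type":"array","items":{"type":"number"}}}},"required":["series"]}

```bash
mkdir -p pics; cat > h.py <<'E'
import numpy as np, cv2
from cell import env
def save(n,f):
    p,d=env.read_camera(n); cv2.imwrite(f'pics/{f}.png',p[:,:,::-1]); np.savez(f'pics/{f}.npz',p=p,d=d); return p,d
def cloud(n,d,T=None):
    c=env.get_calibration(n); K=np.array(c['intrinsics'],float);D=np.array(c['D'],float)
    T=np.array(c['cam_to_world']) if T is None else T@np.array(c['T_tool_cam'])
    h,w=d.shape; u,v=np.meshgrid(np.arange(w),np.arange(h))
    q=cv2.undistortPoints(np.stack([u,v],-1).reshape(-1,1,2).astype(float),K,D).reshape(h,w,2)
    P=np.stack([q[...,0]*d,-q[...,1]*d,-d],-1)
    W=P@T[:3,:3].T+T[:3,3]; W[d<=0]=np.nan
    return W
E
python3 - <<'E'
from h import *
s=env.state(); print(s)
save('scene','s0'); save('top','t0')
for n in('scene','top'): print(env.get_calibration(n))
E
```

```text
{'t': 0.0, 'joints': array([ 1.13533895e+00,  4.91558299e-01,  1.55950714e+00, -5.88510664e-06,
        1.09169597e+00, -1.05551701e-01]), 'qvel': array([ 1.37633946e-04, -4.49978136e-05,  1.91824676e-04, -1.37480181e-03,
        4.10821706e-04,  1.41074496e-03]), 'tau': array([ 2.09457801e-03, -6.12650442e+01, -2.58174706e+01,  6.93418575e-02,
        4.83240956e-02, -8.76527156e-05]), 'eef_pos': array([202.39993651, 591.26628289, 404.14254123]), 'tcp_rot': array([-3.14042986e+00, -1.17944033e-04,  2.81168963e+00]), 'ft_force': array([-0.34306458, -0.51219822,  0.63087125]), 'moment': array([-1.44142576e-02, -7.26374759e-03,  7.89252338e-05]), 'grip_force': 0.0, 'opening': 0.9972351544656773}
{'intrinsics': array([[393.13093069,   0.        , 280.0092893 ],
       [  0.        , 393.13093069, 205.52683946],
       [  0.        ,   0.        ,   1.        ]]), 'D': array([0.02707573, 0.        , 0.        , 0.        , 0.        ]), 'cam_to_world': array([[-5.92521225e-01, -5.46798173e-01,  5.91549115e-01,
         1.19865522e+03],
       [ 8.05553670e-01, -4.00942839e-01,  4.36266117e-01,
         5.50821391e+02],
       [-1.37213373e-03,  7.35021494e-01,  6.78042418e-01,
         8.98310031e+02],
       [ 0.00000000e+00,  0.00000000e+00,  0.00000000e+00,
         1.00000000e+00]])}
{'intrinsics': array([[435.36607368,   0.        , 285.79798263],
       [  0.        , 435.36607368, 209.09320096],
       [  0.        ,   0.        ,   1.        ]]), 'D': array([0.0371844, 0.       , 0.       , 0.       , 0.       ]), 'cam_to_world': array([[-1.57096841e-03,  9.80093727e-01, -1.98529139e-01,
         2.87494297e+02],
       [-9.99996000e-01, -1.07272919e-03,  2.61718243e-03,
         7.32466382e+01],
       [ 2.35211608e-03,  1.98532456e-01,  9.80091491e-01,
         1.41681146e+03],
       [ 0.00000000e+00,  0.00000000e+00,  0.00000000e+00,
         1.00000000e+00]])}
```

View pics/t0.png

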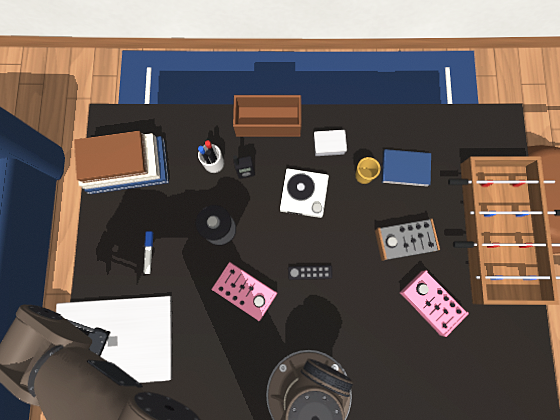

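View pics/s0.png

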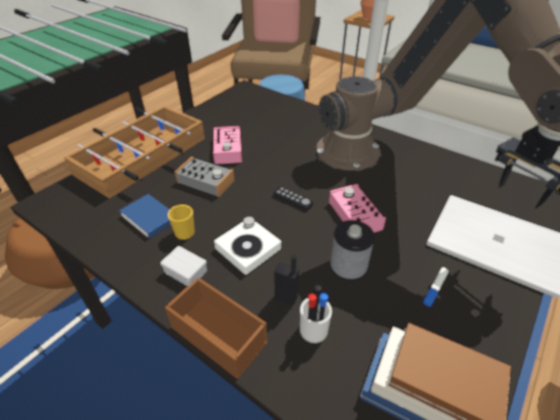

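The top view shows the player at (304,192) with its key at (317,208), the grey mixer at (408,239) with its key at (391,241), and the speaker at (216,224) with its key at (212,222). 

Candidates for each target:
- **Mixer:** grey (408,239), pink (245,290) and pink (434,302). I choose the grey one.
- **Player:** white box with disc (304,192) or plain white tin (330,142). I choose the one with the disc.
- **Speaker:** cylinder (216,224) or pot (210,157). I choose the cylinder.

```bash
python3 - <<'E'
from h import *
f=np.load('pics/t0.npz'); p,d=f['p'],f['d']; W=cloud('top',d)
fs=np.load('pics/s0.npz'); Ws=cloud('scene',fs['d'])
for n,(u,v),z in(('player',(317,208),54),('mixer',(391,241),64),('speaker',(212,222),158)):
    for nm,X,im in(('top',W,p),('scene',Ws,fs['p'])):
        c=W[v,u]
        m=(np.abs(X[...,2]-z)<5)&(np.hypot(X[...,0]-c[0],X[...,1]-c[1])<35)
        P=X[m]; 
        if len(P)<5: print(n,nm,len(P),c);continue
        (x,y),r=cv2.minEnclosingCircle(P[:,:2].astype(np.float32))
        vv,uu=np.nonzero(m)
        print(n,nm,len(P),'mean',P.mean(0).round(1),'circ',round(x,1),round(y,1),round(r,1),'px',uu.mean().round(1),vv.mean().round(1))
print('table z',[np.nanmedian(X[...,2][np.abs(X[...,2])<15]) for X in(W,Ws)])
a=cv2.resize(p[150:280,180:460],None,fx=2.8,fy=2.8,interpolation=cv2.INTER_CUBIC); cv2.imwrite('pics/c0.png',a[:,:,::-1])
E
```

```text
player top 62 mean [569.5 -27.8  54. ] circ 569.7 -28.1 14.8 px 316.3 207.2
player scene 69 mean [573.8 -29.7  54.4] circ 571.4 -31.8 16.5 px 248.3 220.6
mixer top 68 mean [ 458.6 -263.2   63.4] circ 457.8 -262.4 15.0 px 392.6 241.4
mixer scene 42 mean [ 464.3 -262.4   64.1] circ 461.8 -265.6 16.8 px 216.5 172.3
speaker top 76 mean [506.3 287.2 158.1] circ 506.5 287.9 15.1 px 211.6 221.3
speaker scene 87 mean [510.3 286.1 158.4] circ 509.3 286.1 15.2 px 355.2 229.1
table z [np.float64(0.4599655859030918), np.float64(1.2713950596805716)]
```

View pics/c0.png

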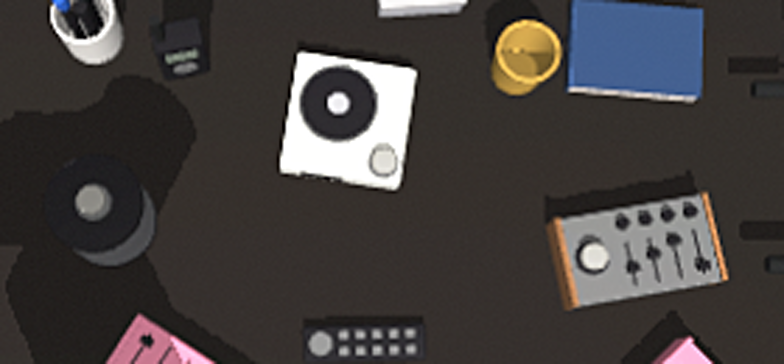

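The crop confirms all three: grey mixer with wooden cheeks, white player with disc, and dark speaker with centre key. Next I move above the player key, closing the fingers on the way.

Emit:
carry_out([
  [-0.02, -0.017, 0, 0, 0],
  [-0.06, -0.051, 0, 0, 0],
  [-0.1, -0.085, 0, 0, 0],
  [-0.145, -0.123, 0, 0, 0],
  [-0.19, -0.162, 0, 0, 0],
  [-0.235, -0.2, 0, 0, 0],
  [-0.28, -0.238, 0, 0, 0],
  [-0.325, -0.277, 0, 0, 0],
  [-0.37, -0.315, 0, 0, 0],
  [-0.415, -0.353, 0, 0, 0],
  [-0.46, -0.391, 0, 0, 0],
  [-0.5, -0.425, 0.02, 0, 0],
  [-0.53, -0.451, 0.05, 0, 0],
  [-0.545, -0.464, 0.08, 0, 0],
  [-0.55, -0.468, 0.1, 0, 0],
  [-0.55, -0.468, 0.1, 0, 0],
  [-0.55, -0.468, 0.1, 0, 0],
])

```text
t: 2.22
eef_pos: [571.2, -29.3, 305.4]
tcp_rot: [3.141, 0.0, 2.812]
ft_force: [0.4, -0.0, -0.4]
opening: 0.005
grip_force: 0.0
```

```bash
cat > w.py <<'E'
from h import *
import sys
from scipy.spatial.transform import Rotation as Ro
k=dict(player=(570.5,-29,54),mixer=(459.5,-263.5,64),speaker=(507.5,287,158))
n=sys.argv[1]; c=k[n]
s=env.state(); T=np.eye(4); T[:3,:3]=Ro.from_euler('xyz',s['tcp_rot']).as_matrix(); T[:3,3]=s['eef_pos']
p,d=save('wrist','w_'+n); W=cloud('wrist',d,T)
m=(np.abs(W[...,2]-c[2])<5)&(np.hypot(W[...,0]-c[0],W[...,1]-c[1])<28)
P=W[m]
if len(P)>5: print(len(P),P.mean(0).round(1),cv2.minEnclosingCircle(P[:,:2].astype(np.float32)))
print(s['t'],s['eef_pos'],s['tcp_rot'],s['ft_force'],s['opening'])
for g in k: print(g,(T[:3,:3].T@(np.array(k[g])+[0,0,190]-T[:3,3])).round(1))
E
python3 w.py player
```

```text
1055 [569.4 -30.5  52.3] ((571.0698852539062, -30.97659683227539), 14.805741310119629)
2.225 [571.19037939 -29.28267338 305.37665115] [3.14138706e+00 4.58344417e-04 2.81204084e+00] [ 0.36316665 -0.03520277 -0.358417  ] 0.005393849878509234
player [ 0.8  0.  61.4]
mixer [  29.9 -257.8   51.3]
speaker [162.6 278.7 -42.6]
```

View pics/w_player.png

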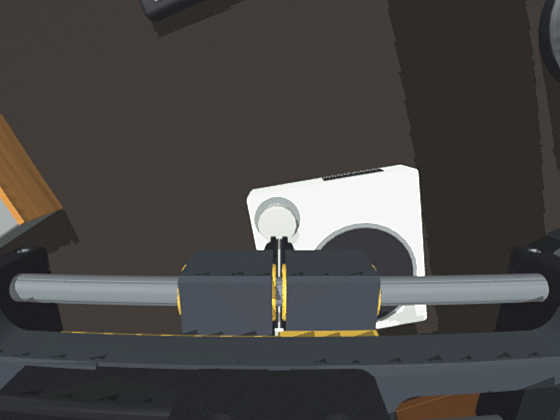

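The wrist view shows the player key at (277,220), just beyond the closed fingertips, about 1 mm from plan. Pressing slowly.

Emit:
carry_out([
  [0, 0, 0.015, 0, 0],
  [0, 0, 0.035, 0, 0],
  [0, 0, 0.05, 0, 0],
  [0, 0, 0.057, 0, 0],
  [0, 0, 0.06, 0, 0],
  [0, 0, 0.062, 0, 0],
  [0, 0, 0.064, 0, 0],
  [0, 0, 0.066, 0, 0],
  [0, 0, 0.068, 0, 0],
  [0, 0, 0.07, 0, 0],
  [0, 0, 0.071, 0, 0],
  [0, 0, 0.072, 0, 0],
  [0, 0, 0.073, 0, 0],
  [0, 0, 0.074, 0, 0],
  [0, 0, 0.074, 0, 0],
])

```text
t: 4.15
eef_pos: [571.2, -29.5, 231.0]
tcp_rot: [3.141, 0.0, 2.812]
ft_force: [-1.8, 1.3, 7.6]
opening: 0.002
grip_force: 3.4
```

Force is 7.6 N, which suggests the key is at its stop. I'll push a little further to confirm the stiffness.

Emit:
carry_out([
  [0, 0, 0.001, 0, 0],
  [0, 0, 0.0015, 0, 0],
  [0, 0, 0.0015, 0, 0],
])

```text
t: 4.53
eef_pos: [571.2, -29.5, 229.7]
tcp_rot: [3.141, 0.0, 2.812]
ft_force: [-2.5, 1.3, 9.1]
opening: 0.004
grip_force: 4.6
```

Emit:
carry_out([
  [0, 0, -0.003, 0, 0],
  [0, 0, -0.008, 0, 0],
  [0, 0, -0.02, 0, 0],
  [0, 0, -0.05, 0, 0],
  [0, 0, -0.08, 0, 0],
  [0, -0.03, -0.08, 0, 0],
  [0.01, -0.07, -0.08, 0, 0],
  [0.015, -0.115, -0.08, 0, 0],
  [0.02, -0.16, -0.08, 0, 0],
  [0.025, -0.2, -0.075, 0, 0],
  [0.03, -0.235, -0.07, 0, 0],
  [0.03, -0.252, -0.065, 0, 0],
  [0.03, -0.258, -0.06, 0, 0],
  [0.03, -0.258, -0.06, 0, 0],
  [0.03, -0.258, -0.06, 0, 0],
])

```text
t: 6.4
eef_pos: [459.7, -263.2, 289.3]
tcp_rot: [3.141, -0.0, 2.813]
ft_force: [-1.1, -0.5, 1.2]
opening: 0.003
grip_force: 0.0
```

```bash
python3 w.py mixer; python3 - <<'E'
from h import *
p,d=save('top','t1'); W=cloud('top',d)
P=W[np.hypot(W[...,0]-570.5,W[...,1]+29.5)<10]; print(np.median(P,0),len(P))
E
```

```text
982 [ 456.  -262.    62.3] ((460.00726318359375, -263.643310546875), 15.060746192932129)
6.4 [ 459.67231258 -263.17320709  289.27114079] [ 3.14137589e+00 -5.00706614e-05  2.81279200e+00] [-1.08956048 -0.54018355  1.15288889] 0.0032157052559489423
player [-29.3 257.4  45.3]
mixer [ 0.1 -0.4 35.3]
speaker [132.4 536.2 -58.6]
[570.3243935  -29.35557257  44.02795507] 32
```

View pics/w_mixer.png

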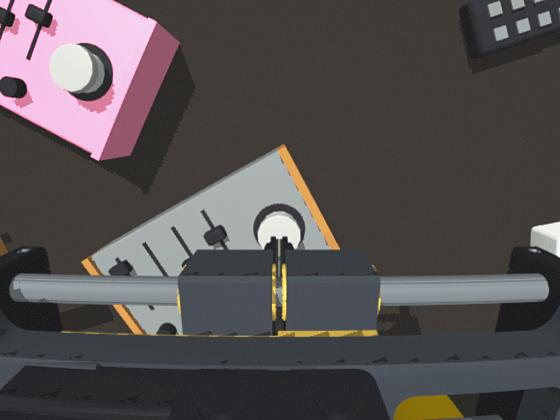

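The player key now reads 44.0 mm, so it is fully in. The wrist view shows the grey mixer's key at (280,225), ahead of the tips and on target (460,-263.6). Pressing it.

Emit:
carry_out([
  [0, 0, 0.015, 0, 0],
  [0, 0, 0.026, 0, 0],
  [0, 0, 0.031, 0, 0],
  [0, 0, 0.034, 0, 0],
  [0, 0, 0.036, 0, 0],
  [0, 0, 0.038, 0, 0],
  [0, 0, 0.04, 0, 0],
  [0, 0, 0.042, 0, 0],
  [0, 0, 0.044, 0, 0],
  [0, 0, 0.046, 0, 0],
  [0, 0, 0.047, 0, 0],
  [0, 0, 0.048, 0, 0],
  [0, 0, 0.049, 0, 0],
  [0, 0, 0.0495, 0, 0],
  [0, 0, 0.0495, 0, 0],
])

```text
t: 8.38
eef_pos: [459.2, -263.9, 240.0]
tcp_rot: [-3.142, 0.0, 2.812]
ft_force: [-2.7, 1.2, 9.6]
opening: 0.005
grip_force: 4.3
```

Emit:
carry_out([
  [0, 0, -0.003, 0, 0],
  [0, 0, -0.008, 0, 0],
  [0, 0, -0.02, 0, 0],
  [0, 0, -0.05, 0, 0],
  [0, 0, -0.09, 0, 0],
  [0, 0, -0.13, 0, 0],
  [0, 0, -0.15, 0, 0],
])

```text
t: 9.25
eef_pos: [459.2, -263.8, 392.5]
tcp_rot: [-3.141, 0.003, 2.812]
ft_force: [0.7, -0.1, -0.4]
opening: 0.004
grip_force: 0.0
```

```bash
python3 w.py mixer; python3 - <<'E'
from h import *
for n in('wrist',):
    from scipy.spatial.transform import Rotation as Ro
    s=env.state(); T=np.eye(4); T[:3,:3]=Ro.from_euler('xyz',s['tcp_rot']).as_matrix(); T[:3,3]=s['eef_pos']
    p,d=env.read_camera(n); W=cloud(n,d,T)
    m=np.hypot(W[...,0]-459.5,W[...,1]+263.5)<9; m&=W[...,2]<80
    print(np.median(W[m],0),m.sum())
p,d=save('scene','s1'); W=cloud('scene',d); m=np.hypot(W[...,0]-461,W[...,1]+263.5)<9; m&=W[...,2]<80
print(np.median(W[m],0),m.sum())
E
```

```text
9.25 [ 459.1611077  -263.81174741  392.53297037] [-3.14067415  0.0032228   2.81192199] [ 0.67122691 -0.14832265 -0.40251014] 0.003861965306189547
player [-28.8 258.3 148.4]
mixer [  0.2   0.5 138.5]
speaker [132.7 536.8  43.6]
[ 459.57680478 -263.4878556    52.37818096] 237
[ 460.13524697 -261.7030758    54.4646738 ] 15
```

The mixer key reads about 54 mm, so it is fully in. On to the speaker, travelling slightly higher.

Emit:
carry_out([
  [0.005, 0.02, -0.03, 0, 0],
  [0.015, 0.06, -0.03, 0, 0],
  [0.026, 0.105, -0.03, 0, 0],
  [0.037, 0.15, -0.03, 0, 0],
  [0.048, 0.195, -0.03, 0, 0],
  [0.06, 0.24, -0.03, 0, 0],
  [0.071, 0.285, -0.03, 0, 0],
  [0.082, 0.33, -0.03, 0, 0],
  [0.093, 0.375, -0.03, 0, 0],
  [0.104, 0.42, -0.03, 0, 0],
  [0.115, 0.465, -0.03, 0, 0],
  [0.124, 0.503, -0.03, 0, 0],
  [0.13, 0.526, -0.025, 0, 0],
  [0.132, 0.536, -0.015, 0, 0],
  [0.132, 0.536, -0.01, 0, 0],
  [0.132, 0.536, -0.01, 0, 0],
  [0.132, 0.536, -0.01, 0, 0],
])

```text
t: 11.52
eef_pos: [508.1, 285.2, 399.9]
tcp_rot: [3.141, 0.0, 2.811]
ft_force: [-0.7, -0.9, 0.2]
opening: 0.005
grip_force: 0.0
```

```bash
python3 w.py speaker
```

```text
1066 [505.5 285.9 156.3] ((507.8030700683594, 285.00250244140625), 14.728948593139648)
11.525 [508.10397482 285.16464996 399.94550006] [3.14143232e+00 1.71152860e-04 2.81082262e+00] [-0.68753067 -0.88910545  0.16944287] 0.0052297168958094975
player [-161.  -276.9  155.9]
mixer [-132.2 -534.7  145.9]
speaker [ 1.2  1.5 51.9]
```

View pics/w_speaker.png

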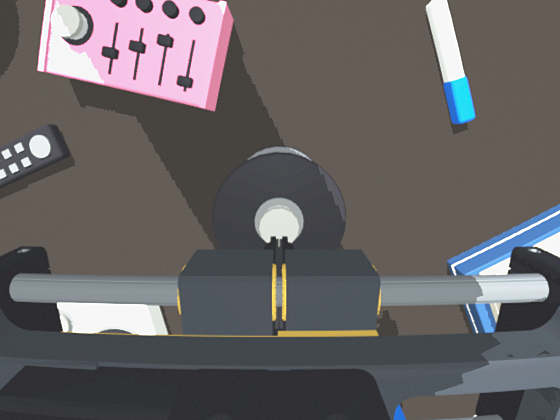

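The speaker key is at (279,222), just ahead of the tips and within about 1.5 mm of plan. Pressing with contact expected near 52 mm.

Emit:
carry_out([
  [0, 0.001, 0.015, 0, 0],
  [0, 0.001, 0.033, 0, 0],
  [0, 0.001, 0.044, 0, 0],
  [0, 0.001, 0.049, 0, 0],
  [0, 0.001, 0.051, 0, 0],
  [0, 0.001, 0.053, 0, 0],
  [0, 0.001, 0.055, 0, 0],
  [0, 0.001, 0.057, 0, 0],
  [0, 0.001, 0.059, 0, 0],
  [0, 0.001, 0.061, 0, 0],
  [0, 0.001, 0.063, 0, 0],
  [0, 0.001, 0.064, 0, 0],
  [0, 0.001, 0.065, 0, 0],
  [0, 0.001, 0.066, 0, 0],
  [0, 0.001, 0.066, 0, 0],
])

```text
t: 13.45
eef_pos: [508.3, 286.9, 334.2]
tcp_rot: [3.141, 0.001, 2.812]
ft_force: [-1.0, -0.7, 7.9]
opening: 0.004
grip_force: 4.1
```

Emit:
carry_out([
  [0, 0, -0.003, 0, 0],
  [0, 0, -0.008, 0, 0],
  [0, 0, -0.02, 0, 0],
  [0, 0, -0.05, 0, 0],
  [0, 0, -0.09, 0, 0],
  [0, 0, -0.12, 0, 0],
  [0.03, 0.03, -0.14, 0, 0],
  [0.06, 0.06, -0.14, 0, 0],
  [0.09, 0.09, -0.14, 0, 0],
  [0.12, 0.12, -0.14, 0, 0],
  [0.15, 0.15, -0.14, 0, 0],
  [0.17, 0.17, -0.14, 0, 0],
  [0.18, 0.18, -0.14, 0, 0],
  [0.18, 0.18, -0.14, 0, 0],
])

```text
t: 15.2
eef_pos: [396.1, 515.6, 473.8]
tcp_rot: [-3.141, 0.0, 2.813]
ft_force: [-0.3, -0.4, 0.4]
opening: 0.006
grip_force: 0.0
```

```bash
python3 - <<'E'
from h import *
s=env.state();print(s['t'],s['eef_pos'],s['ft_force'])
p,d=save('top','t2'); W=cloud('top',d)
for c in((570.5,-29.5),(459,-263),(507,287)):
    P=W[np.hypot(W[...,0]-c[0],W[...,1]-c[1])<9]; print(np.median(P,0),len(P))
E
```

```text
15.2 [396.05523482 515.5987164  473.80886902] [-0.26502072 -0.40690017  0.41710644]
[569.51926527 -29.47165805  42.93739733] 24
[ 457.91467832 -263.59942342   53.01227795] 26
[506.92307309 287.48857    148.24636233] 29
```

View pics/t2.png

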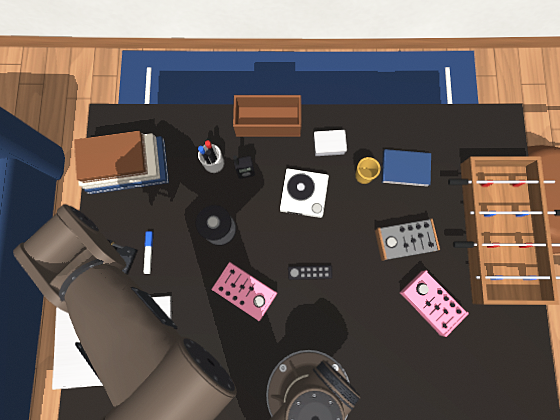

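All three keys read fully down (43, 53 and 148 mm). The picture shows the player (304,192), mixer (408,239) and speaker (216,224) unmoved, and the hand clear.

```bash
python3 -c "
from cell import env
print(env.job_done())"
```

```text
the job is handed in; nothing more can be done
None
```

I pressed the disc player's, mixer's and speaker's keys fully in, in that order; nothing visibly moved, the hand finished clear, and I handed the job in at about 15 s; no verdict came back.

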